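# Push the jammed tube-adapter sleeve out of its block with the push-out rod

### The arm

A 6-joint arm with a two-finger parallel gripper is mounted at the origin on the work surface. World frame = base frame: x ahead of the robot, y to its left, z up, the work surface at z = 0. Lengths are in mm, angles in rad, forces in N, time in s.
With the tool pointing down it reaches from about 350 to 800 mm from the base axis. Payload 7.3 kg.
Tool frame: the origin (TCP) lies at the very end of the fingers, on their centre line; the grasp point (between the pads) lies 19 mm behind it; z points along the fingers, y is the direction in which the jaws open and shut (so a half turn about z gives the same grasp; the last joint's range is limited). The gripper opens to 85 mm and grips with 20 to 120 N. Pads are 22 mm wide; open, the fingers measure 114 mm over their backs; the gripper's body (76 mm by 85 mm) begins 54 mm behind the grasp point. The pads swing forward as they close: fully open they stand 13 mm farther back than shut.
Start: joints at [1.031, 0.342, 1.524, -0, 1.275, -0.146], TCP at [201.431, 484.842, 208.122] pointing down, gripper open.
Joint ranges: [-2.53, 2.53], [-0.77, 2.02], [0.04, 2.7], [-1, 4.14], [0.28, 2.66], [-3.11, 3.11]. Speed limits (rad/s): [2.57, 2.57, 3.14, 3.14, 3.14, 3.14].

### API

Orientations are given as a unit quaternion [x, y, z, w].
In Python, from rig import observe, cams, ticket, finder gives the robot as it stands. The module is installed in compiled form; this text tells all that it offers.
- The arm moves only by the shell command python3 -m pendant 'ROWS' [FORCE]. ROWS is JSON, a list of rows, each a list of 5 numbers: the opening, from 0 (shut) to 1 (fully open), then the shift along the tool's x, y, z in mm, then the turn about the tool's z in rad. A call has exactly 10 rows; each row is the pose to reach, as a shift and turn from the pose commanded when the call began, along the tool's axes at that moment; what a row does not reach only later rows make up. A row lasts 1/10 s, in which the tool goes at most 50 mm and 8.59 degrees, less where a joint would pass 70% of its speed; a pose out of reach is approached as far as the arm can. A call with a gripper value outside its range is refused whole. The fingers move at their own pace and stop on an object; FORCE is the grip in N (left out, the last holds). Time passes only in rows, so rows that repeat a pose let the fingers close, or fill a call up. It gives the time, the measured TCP pose, the force and the opening at its end, in the units of the state.
- observe(): the state, without advancing time (a new reading comes with each control period).
- cams.get_image(name): name is "scene" or "top" or "wrist"; returns a dict with "image" (480x640x3 uint8, red, green, blue), "z_map" (480x640 float32, mm along the optical axis (not along the pixel's ray), 0 where there is no reading), "camera_matrix" (3x3 intrinsics, pixels), "dist" ([k1, k2, p1, p2, k3] as OpenCV has them; the pictures are not rectified), "extrinsics" (4x4, takes a point from world to camera coordinates); the wrist camera has in their place "tool_from_camera" (4x4, takes a point from camera to tool coordinates, whose origin is the TCP and whose axes are the flange's). Camera axes: x right, y down, z forward; pixel columns grow to the right and rows downward; lengths in mm; the calibration is good to about 2 mm. A picture is of the moment at which its call begins: read the wrist's pose just before it.
- ticket.hand_in(): hands the job in, once; it reports no verdict.
Trained networks look in a picture, given as the dict that the camera call returned (one of the last four; its "shot" number tells which), for a name from the list of things; names that differ only in an ending like _2 or _b are one class to them, and where a whole thing is asked for, a point or a joint stands for the part that bears it (a point fixed in the world has none). Each returns a list of dicts, best first, with "conf" (0 to 1); they miss things now and then, are a little off and sometimes report something else, mostly with a low value. They report only what shows in the picture. A call takes as long as a camera call.
- finder.trace(picture, target): "pixels" (480x640 bool, what is visible of it).
- finder.pinpoint(picture, target): "at" ([x, y, z] in mm, in world coordinates, good to about 4 mm: a listed point, or the origin of a listed thing).
The state is a dict: "time": time; "qpos": joint angles; "joint_velocities": joint speeds; "joint_torque": joint torques, N m; "tcp_pos": TCP position; "eef_rot": TCP orientation; "contact_force": force on the tool from outside, world axes, zero at the start; "wrist_torque": the same for the moment, N m; "grip_width": finger opening in mm.
Only numpy, scipy, OpenCV 4.12 (cv2) and the standard library are available. Lean on these libraries where they do the work, as an engineer would, in place of code of your own. Each camera call takes 0.05 s, during which the arm holds its last target.

### The job

A blue adapter sleeve is jammed in the bore of the grey block on the push-out stand: take the steel rod with the black grip from its green holder and with it push the sleeve gently down through the bore until it is wholly out of the underside and stands on the base plate, never pressing with more than about 20 N on the block or the sleeve. The block's place along its guide bars is not measured, so find the bore by feel or by eye. Then stand the rod fully down in its holder again and leave the other things where they are.

Things in the scene. Friction and masses are not known exactly. Their poses are not given: they have to be found in the camera images.
- stand: Fixed push-out stand: dark steel base plate 110 (x) by 160 (y) by 8 mm, aluminium end posts 70 mm wide (x), 12 mm thick, top at 88 mm, at y = +70 and -70 mm, two guide bars along y between them at x = +23 and -23 mm, and on the bars the grey block. All rigid: feel for it at 6 mm/s or slower. Origin: centre of the underside, on the table; z up.
- stand_top (a point): Point of the stand 92 mm above its origin, level with the grey block's flat top. The block (66 mm in x, 60 in y, 50 high, underside at 42 mm) sits centred in x but its y is NOT measured: anywhere from -10 to +10 mm of here, held by friction (about 15 N shifts it). Its vertical 18 mm bore, chamfered 2 mm at the mouth, goes right through the block's centre.
- sleeve (a joint): Travel v (m) of the blue sleeve down the bore; tube 30 mm long, 17 outside, 8 inside (the rod cannot enter). Its upper end is 86 mm - v above the table. Starts at 0 to 0.010; 0.044: just out of the block; 0.048: stands on the base plate, hard stop. Moves only when pushed; resists with 8 N plus 0.22 N per mm/s: push at 10 to 20 mm/s.
- rod_grip (a point): The push-out rod: upright steel shank, 14 mm diameter and 75 mm long, with a black square grip above it, 20 by 20 mm and 45 mm tall (120 mm in all; 160 g). This point is the centre of the grip, 97.5 mm above the rod's lower end; z is the rod's axis (up), x and y are normal to the grip's flat sides.
- rod_tip (a point): Centre of the flat lower end of the rod's shank (its rim is chamfered 1.5 mm); same axes as rod_grip.
- holder: Fixed green plastic block, 64 by 64 mm and 52 mm high, with a 16 mm wide blind hole 45 mm deep in its middle, 2 mm chamfer, in which the rod stands. Origin: centre of its underside.
- holder_seat (a point): Centre of the floor of the holder's hole, 7 mm above the table: the rod's lower end stands here.
- spare: Bystander: upright yellow spare sleeve, 22 mm wide, 30 mm high. Origin at its underside.
- tube_rack: Bystander: clear rack 75 by 170 mm with blue-capped tubes, 121 mm high. Origin at its underside.
- amber: Bystander: amber bottle, 68 mm wide, 130 mm high. Origin at its underside.
- beaker: Bystander: glass beaker, 72 mm wide, 85 mm high. Origin at its underside.
- spatula: Bystander: spatula lying on the table.
- jar: Bystander: glass jar with a white lid, 60 mm wide, 70 mm high. Origin at its underside.
- carton: Bystander: cardboard carton 120 by 90 by 60 mm. Origin at its underside.

How it is judged (in metres and radians):
On the way, in this order (a step that is already met when the one before it is completed fails the run):
1. the rod is lifted out of its holder (z of rod_tip in the frame of holder_seat above 0.05 m), for 0.2 s.
2. the rod has pushed the sleeve wholly out of the block's underside (value of joint sleeve above 0.045 m and horizontal distance between rod_tip and stand below 0.02 m), for 0.1 s.
At the end, for the whole second after the job is handed in: The sleeve is wholly out of the block's underside (joint above 0.045), and the rod stands at rest in its holder, its lower end within 4 mm of the floor of the hole and of its centre, tilted less than 0.1 rad (value of joint sleeve above 0.045 m and horizontal distance between rod_tip and holder_seat below 0.004 m and z of rod_tip in the frame of holder_seat below 0.004 m and angle between rod_tip's own z axis and vertical below 0.1 rad and linear speed of rod below 0.02 m/s); the robot touches nothing.
It fails at once if the rod presses on the stand, the block or the sleeve with more than 24 N (contact force between rod and stand above 24 N).
It fails at once if the gripper or arm pushes on the stand with more than 15 N (contact force between the arm and stand above 15 N).
It fails at once if the gripper's fingers push on the stand with more than 15 N (contact force between the fingers and stand above 15 N).
It fails at once if another thing on the bench is moved by more than 30 mm (distance of any of spare, tube_rack, amber, beaker, spatula, jar, carton from where it was at the start of the episode above 0.03 m).
It also fails if it takes over 72 s, if anything falls off the work surface, if the arm or the gripper's body presses on something with over 40 N, if the wrist force passes 120 N, or if a joint passes its speed limit or range.

## Working session

There is one attempt and no reset: what is moved stays moved. The work goes in short steps, Python scripts to look and compute and a shell command to move; the robot and the scene stay as the last step left them, time stands still between calls to the robot, and variables do not carry over. Pictures are saved under pics/ and viewed, and the job is handed in when it is done.

```bash
mkdir -p pics; python3 - <<'E'
from rig import observe,cams,finder
import cv2,numpy as np
s=observe();print(s)
for n in("scene","top"):
    p=cams.get_image(n);cv2.imwrite(f"pics/{n}0.png",p["image"][:,:,::-1])
    print(n,p["camera_matrix"].tolist(),p["dist"],np.round(p["extrinsics"],4).tolist())
    for t in["stand_top","stand","rod_grip","rod_tip","holder","holder_seat","spare","tube_rack","amber","beaker","jar","carton","spatula"]:
        r=finder.pinpoint(p,t);print(t,[(np.round(d["at"],1).tolist(),round(d["conf"],2)) for d in r[:2]])
print(observe()["time"])
E
```

```text
{'time': 0.0, 'qpos': array([ 1.03095751e+00,  3.42728920e-01,  1.52503814e+00, -1.69440107e-05,
        1.27537267e+00, -1.46021721e-01]), 'joint_velocities': array([ 0.00135335, -0.00035628,  0.00047835, -0.00241501,  0.00033042,
       -0.00150531]), 'joint_torque': array([-1.39711851e-04, -4.33671141e+01, -2.46014410e+01,  1.45608378e-04,
        7.85249082e-03, -3.02977909e-06]), 'tcp_pos': array([201.21818099, 484.4336381 , 207.41538761]), 'eef_rot': array([ 1.95636075e-01,  9.80676260e-01, -7.31224897e-04, -2.52470458e-04]), 'contact_force': array([-0.04069344, -0.13606497, -0.22875135]), 'wrist_torque': array([-0.00517477,  0.05741418,  0.01111598]), 'grip_width': 85.48145919128558}
scene [[499.3553888983469, 0.0, 317.1255596361261], [0.0, 499.3553888983469, 240.19218917431306], [0.0, 0.0, 1.0]] [-0.03646038  0.          0.          0.          0.        ] [[0.8155, 0.5787, 0.0071, -466.4859], [0.3462, -0.478, -0.8073, -111.1315], [-0.4638, 0.6608, -0.5901, 1510.4452], [0.0, 0.0, 0.0, 1.0]]
stand_top [([490.2, 218.6, 87.2], 0.79)]
stand [([489.2, 213.5, -1.9], 0.93)]
rod_grip
[... 768 characters left out ...]
003, -0.9818, 1406.121], [0.0, 0.0, 0.0, 1.0]]
stand_top [([635.4, -424.7, 0.7], 0.69), ([489.0, 214.9, 89.6], 0.64)]
stand [([489.6, 217.7, 1.6], 0.7), ([620.2, 453.4, 0.1], 0.26)]
rod_grip [([607.4, -208.2, 102.2], 0.63)]
rod_tip []
holder [([605.2, -211.8, -0.7], 0.64), ([768.9, 93.0, 2.2], 0.21)]
holder_seat [([601.2, -207.8, 6.2], 0.9)]
spare [([545.3, 10.0, 0.5], 0.52)]
tube_rack [([768.0, 95.0, 1.5], 0.72)]
amber [([620.5, 452.7, -3.9], 0.95), ([761.1, -80.1, -2.7], 0.5)]
beaker [([761.6, -77.9, -5.2], 0.87), ([364.7, 441.6, -1.3], 0.69)]
jar [([634.3, -423.8, -4.4], 0.72)]
carton [([361.9, 437.1, -2.1], 0.62), ([639.3, -426.1, -1.4], 0.53)]
spatula [([400.3, -400.7, -1.1], 0.91)]
1.4
```

View pics/scene0.png

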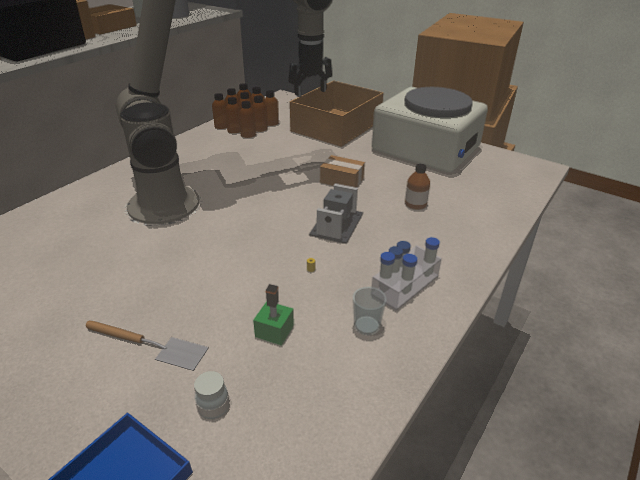

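View pics/top0.png

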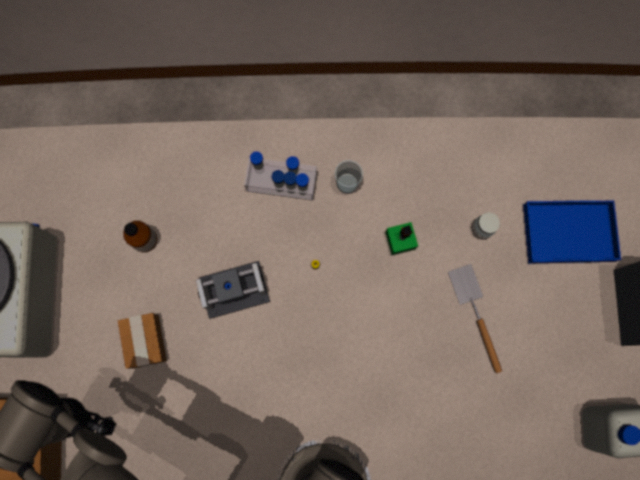

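```bash
cat > h.py <<'E'
from rig import observe,cams,finder
import cv2,numpy as np
from scipy.spatial.transform import Rotation as R
np.set_printoptions(suppress=True,precision=2)
def pose():
    s=observe();return R.from_quat(s["eef_rot"]).as_matrix(),np.array(s["tcp_pos"]),s
def go(t):
    Rm,p,s=pose();print("tcp",p,"yaw x",np.degrees(np.arctan2(Rm[1,0],Rm[0,0])).round(2),"shift",Rm.T@(np.array(t)-p),"t",s["time"],"F",s["contact_force"],"w",s["grip_width"])
def shot(n,f):
    Rm,p,s=pose();d=cams.get_image(n);cv2.imwrite(f"pics/{f}.png",d["image"][:,:,::-1])
    if n=="wrist":
        T=np.eye(4);T[:3,:3]=Rm;T[:3,3]=p;C=T@np.array(d["tool_from_camera"])
    else: C=np.linalg.inv(d["extrinsics"])
    return d,C
def cloud(d,C):
    K=d["camera_matrix"];z=d["z_map"]
    v,u=np.mgrid[:480,:640]
    uv=cv2.undistortPoints(np.stack([u,v],-1).reshape(-1,1,2).astype(np.float64),K,d["dist"]).reshape(480,640,2)
    P=np.dstack([uv[...,0]*z,uv[...,1]*z,z]);W=P@C[:3,:3].T+C[:3,3];W[z<=0]=np.nan
    return W
def onplane(d,C,px,h):
    q=cv2.undistortPoints(np.array(px,float).reshape(-1,1,2),d["camera_matrix"],d["dist"]).reshape(-1,2)
    r=np.c_[q,np.ones(len(q))]@C[:3,:3].T;o=C[:3,3]
    return o+r*((h-o[2])/r[:,2])[:,None]
E
python3 - <<'E'
from h import *
d=cams.get_image("wrist");print(d["tool_from_camera"],d["camera_matrix"],d["dist"])
go([489,215,300])
E
```

```text
[[  -0.     -0.97   -0.26   66.34]
 [   1.      0.     -0.     -0.43]
 [   0.     -0.26    0.97 -165.8 ]
 [   0.      0.      0.      1.  ]] [[394.55   0.   316.48]
 [  0.   394.55 240.65]
 [  0.     0.     1.  ]] [0.03 0.   0.   0.   0.  ]
tcp [201.43 484.85 208.12] yaw x 157.44 shift [-369.1  -138.85  -91.89] t 1.45 F [ 0.33 -0.16  0.04] w 85.24538961353117
```

```bash
python3 -m pendant '[[1,-35,-14,-5,0],[1,-80,-30,-15,0],[1,-125,-47,-25,0],[1,-170,-64,-35,0],[1,-215,-80,-45,0],[1,-260,-97,-52,0],[1,-305,-114,-52,0],[1,-340,-128,-52,0],[1,-360,-136,-52,0],[1,-368,-138,-52,0]]'; python3 -m pendant '[[1,0,0,0,0],[1,0,0,0,0],[1,0,0,0,0],[1,0,0,0,0],[1,0,0,0,0],[1,0,0,0,0],[1,0,0,0,0],[1,0,0,0,0],[1,0,0,0,0],[1,0,0,0,0]]'
python3 - <<'E'
from h import *
d,C=shot("wrist","w1");W=cloud(d,C);np.savez("w1.npz",W=W,C=C,im=d["image"],K=d["camera_matrix"],dist=d["dist"])
for n in("stand","stand_top"):print([(x["at"],x["conf"]) for x in finder.pinpoint(d,n)])
go([489,215,260])
E
```

```text
time: 2.45
tcp_pos: [489.7, 214.4, 259.8]
eef_rot: [0.197, 0.98, -0.0, -0.0]
contact_force: [0.1, -0.8, -0.6]
grip_width: 85.2
time: 3.45
tcp_pos: [488.3, 216.2, 260.1]
eef_rot: [0.196, 0.981, 0.0, 0.0]
contact_force: [0.0, -0.5, 0.1]
grip_width: 85.2
[([488.0, 214.8, -2.4], 0.98)]
[]
tcp [488.34 216.17 260.11] yaw x 157.43 shift [-1.06 -0.82  0.11] t 3.6 F [ 0.4   0.24 -0.29] w 85.20412025788254
```

View pics/w1.png

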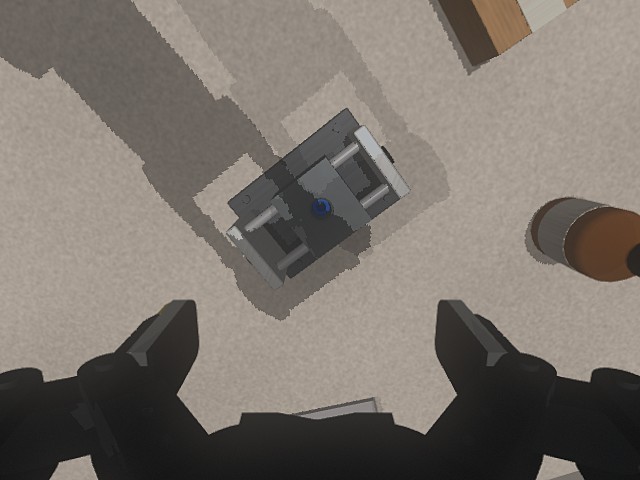

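The wrist view shows the stand turned by about 35° in the picture, with the bore and blue sleeve near pixel (321,207). The block's corners are near (327,155), (372,223), (316,258) and (270,192).

```bash
python3 - <<'E'
from h import *
z=np.load("w1.npz");W,C,im=z["W"],z["C"],z["im"];d=dict(camera_matrix=z["K"],dist=z["dist"])
m=(W[...,2]>86)&(W[...,2]<99)&(np.abs(W[...,0]-488)<110)&(np.abs(W[...,1]-215)<110)
print("toppts",m.sum(),np.nanmedian(W[...,2][m]))
n,l,st,c=cv2.connectedComponentsWithStats(m.astype(np.uint8))
for i in range(1,n):
    if st[i,4]>150:
        P=W[l==i];r=cv2.minAreaRect(P[:,:2].astype(np.float32));print(st[i],c[i],r,P[:,2].mean())
# colour blob
hsv=cv2.cvtColor(im,cv2.COLOR_RGB2HSV);b=(hsv[...,0]>100)&(hsv[...,0]<130)&(hsv[...,1]>120);b[:150]=0;b[260:]=0;b[:,:280]=0;b[:,370:]=0
v,u=np.nonzero(b);print("blue",len(v),u.mean(),v.mean(),u.min(),u.max(),v.min(),v.max());pz=W[b];print(np.nanmin(pz[:,2]),np.nanmax(pz[:,2]),np.nanmedian(pz,0))
for h in(80,86,92):print(h,onplane(d,C,[[ (u.min()+u.max())/2,(v.min()+v.max())/2]],h))
x=im[110:300,220:420];cv2.imwrite("pics/w1c.png",cv2.resize(x,None,fx=4,fy=4,interpolation=cv2.INTER_CUBIC)[:600,:,::-1])
E
```

```text
toppts 7123 91.55102437427814
[ 353  125   57   73 1147] [381.36 161.14] ((468.94964599609375, 283.4958190917969), (69.43694305419922, 11.91257381439209), 14.883742332458496) 87.85859820962328
[ 270  157  102  102 5018] [320.61 208.25] ((485.77490234375, 220.66763305664062), (66.1259765625, 60.052696228027344), 14.811323165893555) 91.93743901014956
[226 226  58  64 958] [254.29 257.38] ((504.8106689453125, 148.82839965820312), (69.5966796875, 12.37795352935791), 14.78726863861084) 87.77562083937478
blue 148 320.52027027027026 207.05405405405406 312 329 200 215
54.61108616380915 79.39183263644003 [486.28 220.21  77.15]
80 [[485.96 220.45  80.  ]]
86 [[484.93 220.81  86.  ]]
92 [[483.91 221.17  92.  ]]
```

View pics/w1c.png

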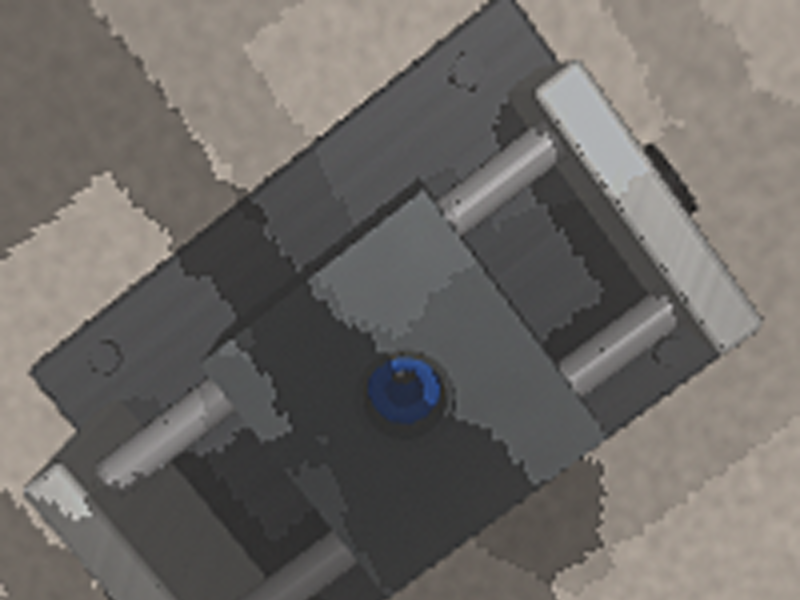

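```bash
python3 - <<'E'
from h import *
go([607,-209,270])
E
```

```text
tcp [488.34 216.17 260.11] yaw x 157.43 shift [-272.74 -347.07   -9.91] t 3.6 F [ 0.4   0.24 -0.29] w 85.20412025788254
```

```bash
python3 -m pendant '[[1,-22,-28,-10,0],[1,-50,-64,-10,0],[1,-80,-102,-10,0],[1,-110,-140,-10,0],[1,-140,-178,-10,0],[1,-170,-216,-10,0],[1,-200,-254,-10,0],[1,-230,-292,-10,0],[1,-257,-327,-10,0],[1,-273,-347,-10,0]]'; python3 -m pendant '[[1,0,0,0,0],[1,0,0,0,0],[1,0,0,0,0],[1,0,0,0,0],[1,0,0,0,0],[1,0,0,0,0],[1,0,0,0,0],[1,0,0,0,0],[1,0,0,0,0],[1,0,0,0,0]]'
python3 - <<'E'
from h import *
d,C=shot("wrist","w2");W=cloud(d,C);np.savez("w2.npz",W=W,C=C,im=d["image"],K=d["camera_matrix"],dist=d["dist"])
for n in("holder","rod_grip"):print([(x["at"],x["conf"]) for x in finder.pinpoint(d,n)])
go([607,-209,270])
for lo,hi in((45,58),(115,140)):
    m=(W[...,2]>lo)&(W[...,2]<hi)&(np.abs(W[...,0]-607)<60)&(np.abs(W[...,1]+209)<60)
    n,l,st,c=cv2.connectedComponentsWithStats(m.astype(np.uint8))
    for i in range(1,n):
        if st[i,4]>60:
            P=W[l==i];r=cv2.minAreaRect(P[:,:2].astype(np.float32));print(st[i],c[i],r,P[:,2].mean(),np.median(P[:,2]))
E
```

```text
time: 4.6
tcp_pos: [607.3, -212.7, 269.4]
eef_rot: [0.197, 0.98, -0.0, -0.0]
contact_force: [0.4, -0.1, -0.2]
grip_width: 85.2
time: 5.6
tcp_pos: [607.2, -209.0, 270.0]
eef_rot: [0.196, 0.981, 0.0, -0.0]
contact_force: [0.4, -0.2, 0.4]
grip_width: 85.3
[([603.1, -210.6, -2.6], 0.77)]
[([606.0, -211.3, 103.4], 0.85)]
tcp [ 607.28 -209.07  270.05] yaw x 157.43 shift [ 0.28 -0.04  0.05] t 5.75 F [-1.2   0.55  0.94] w 85.29392707454586
[ 271  157   91   90 3359] [316.24 198.43] ((605.4260864257812, -209.04531860351562), (64.21671295166016, 64.14247131347656), 13.235170364379883) 51.948368624495075 51.965191827629326
[299 200  36  35 679] [316.22 216.83] ((605.2296752929688, -208.90464782714844), (20.7302188873291, 20.646373748779297), 17.66498374938965) 126.30068370299668 126.7368528653974
```

View pics/w2.png

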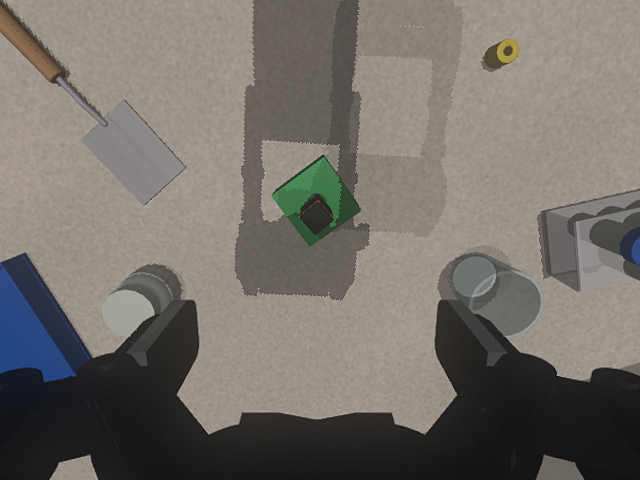

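The holder sits at about pixel (316,200), and the rod's grip top is at (316,214). It is clear on all sides. I'll refine the grip yaw next.

```bash
python3 - <<'E'
from h import *
z=np.load("w2.npz");W,C,im=z["W"],z["C"],z["im"]
m=(W[...,2]>122)&(W[...,2]<133)&(np.abs(W[...,0]-605)<30)&(np.abs(W[...,1]+209)<30)
P=W[m];print(len(P))
xy=P[:,:2]-P[:,:2].mean(0)
for a in range(0,90,2):
    c,s=np.cos(np.radians(a)),np.sin(np.radians(a));q=xy@np.array([[c,-s],[s,c]])
    e=np.percentile(q,98,axis=0)-np.percentile(q,2,axis=0)
    if a<34 or a>80:print(a,e.prod().round(1),e)
print(np.median(P,0),observe()["qpos"])
x=im[130:270,240:400];cv2.imwrite("pics/w2c.png",cv2.resize(x,None,fx=4,fy=4,interpolation=cv2.INTER_CUBIC)[:,:,::-1])
E
```

```text
651
0 453.8 [21.17 21.44]
2 445.9 [21.   21.24]
4 435.8 [20.76 20.99]
6 426.8 [20.5  20.82]
8 412.1 [20.18 20.42]
10 401.9 [19.99 20.11]
12 392.5 [19.79 19.84]
14 386.0 [19.63 19.66]
16 381.3 [19.56 19.49]
18 382.3 [19.61 19.49]
20 384.9 [19.67 19.57]
22 385.3 [19.72 19.53]
24 392.8 [19.88 19.75]
26 400.2 [20.06 19.95]
28 409.4 [20.31 20.16]
30 421.5 [20.64 20.42]
32 433.3 [20.89 20.75]
82 497.3 [22.52 22.08]
84 484.3 [22.25 21.77]
86 472.4 [21.95 21.52]
88 465.3 [21.74 21.4 ]
[ 604.53 -208.63  126.79] [-0.45  0.54  1.05  0.    1.56 -1.63]
```

View pics/w2c.png

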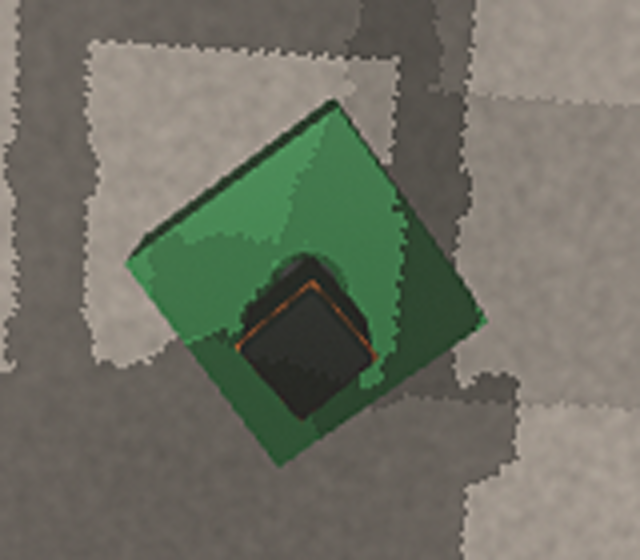

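```bash
python3 - <<'E'
from h import *
go([605.4,-209,160])
E
```

```text
tcp [ 607.28 -209.07  270.05] yaw x 157.43 shift [  1.76  -0.66 110.05] t 5.75 F [-1.2   0.55  0.94] w 85.29392707454586
```

```bash
python3 -m pendant '[[1,0.5,-0.2,10,0.1],[1,1,-0.4,25,0.24],[1,1.5,-0.6,42,0.38],[1,1.7,-0.6,60,0.52],[1,1.7,-0.6,78,0.66],[1,1.7,-0.6,95,0.78],[1,1.7,-0.6,105,0.85],[1,1.7,-0.6,110,0.872],[1,1.7,-0.6,110,0.872],[1,1.7,-0.6,110,0.872]]'
python3 - <<'E'
from h import *
go([605.4,-209,85])
d,C=shot("wrist","w3");go([605.4,-209,85])
E
```

```text
time: 6.75
tcp_pos: [605.8, -209.1, 160.7]
eef_rot: [0.591, 0.807, 0.0, 0.001]
contact_force: [0.5, 0.4, 0.1]
grip_width: 85.1
tcp [ 605.82 -209.06  160.74] yaw x 107.56 shift [ 0.23 -0.44 75.74] t 6.75 F [0.46 0.45 0.12] w 85.14936005757869
tcp [ 605.89 -209.09  160.93] yaw x 107.54 shift [ 0.31 -0.53 75.93] t 6.8 F [ 0.48 -0.38  0.36] w 85.55966710710452
```

View pics/w3.png

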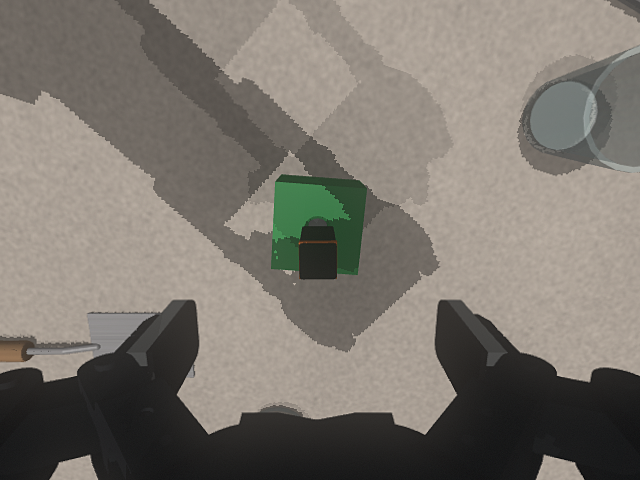

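The grip is now square in the picture, columns 299–337, and centred between the jaws. Descending to grasp it.

```bash
python3 -m pendant '[[1,0.1,-0.2,10,0],[1,0.3,-0.4,25,0],[1,0.3,-0.5,41,0],[1,0.3,-0.5,56,0],[1,0.3,-0.5,68,0],[1,0.3,-0.5,75,0],[1,0.3,-0.5,75.5,0],[1,0.3,-0.5,75.5,0],[1,0.3,-0.5,75.5,0],[0.6,0.3,-0.5,75.5,0]]'; python3 -m pendant '[[0.4,0,0,0,0],[0.3,0,0,0,0],[0.2,0,0,0,0],[0.1,0,0,0,0],[0,0,0,0,0],[0,0,0,0,0],[0,0,0,0,0],[0,0,0,0,0],[0,0,0,0,0],[0,0,0,0,0]]' 60
python3 - <<'E'
from h import *
go([605.4,-209,85])
d,C=shot("wrist","w4");go([605.4,-209,85])
E
```

```text
time: 7.8
tcp_pos: [605.3, -208.9, 85.4]
eef_rot: [0.591, 0.806, 0.0, 0.001]
contact_force: [-0.0, -0.4, -0.6]
grip_width: 73.6
time: 8.8
tcp_pos: [605.1, -208.8, 84.9]
eef_rot: [0.591, 0.806, 0.0, 0.0]
contact_force: [0.7, 0.2, 3.8]
grip_width: 18.5
tcp [ 605.15 -208.82   84.87] yaw x 107.48 shift [-0.25  0.19 -0.13] t 8.8 F [0.72 0.15 3.79] w 18.533231446686422
tcp [ 605.15 -208.86   84.88] yaw x 107.47 shift [-0.21  0.2  -0.12] t 8.85 F [ 0.29 -0.04  4.55] w 18.805637237626254
```

View pics/w4.png

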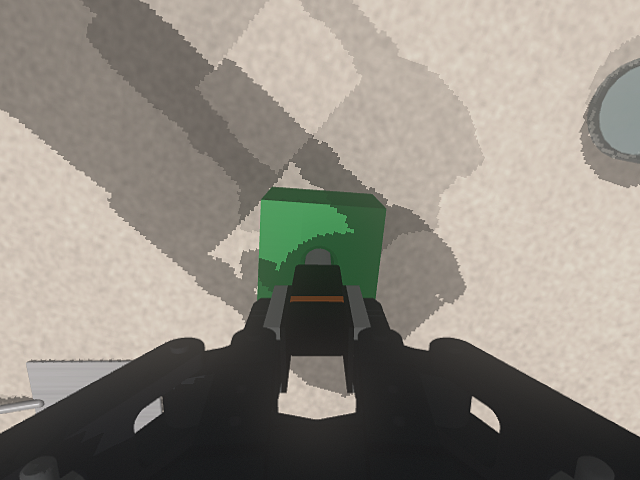

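```bash
python3 -m pendant '[[0,0,0,0,0],[0,0,0,-5,0],[0,0,0,-14,0],[0,0,0,-28,0],[0,0,0,-45,0],[0,0,0,-65,0],[0,0,0,-85,0],[0,0,0,-105,0],[0,0,0,-118,0],[0,0,0,-125,0]]' 90
python3 - <<'E'
from h import *
d,C=shot("wrist","w5");go([485.8,220.6,200])
E
```

```text
time: 9.85
tcp_pos: [605.0, -208.9, 211.5]
eef_rot: [0.591, 0.806, 0.0, 0.001]
contact_force: [-0.4, 0.2, -2.0]
grip_width: 18.1
tcp [ 605.18 -208.97  211.83] yaw x 107.48 shift [445.61  15.11  11.14] t 9.9 F [ 0.2  -0.14 -0.78] w 17.99526363736424
```

View pics/w5.png

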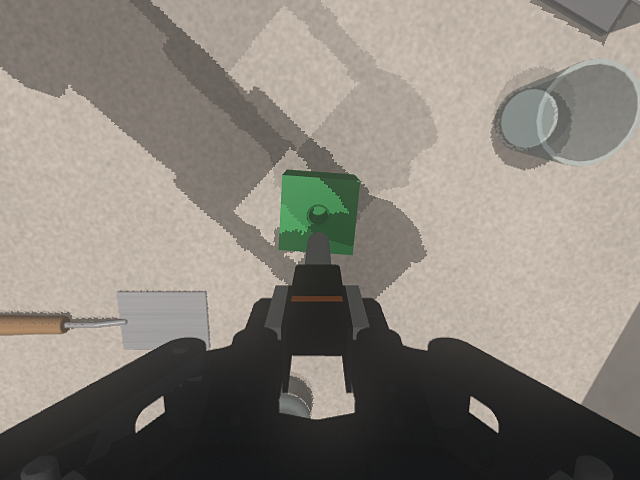

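```bash
python3 -m pendant '[[0,15,0.5,0,0],[0,40,1.4,0,0],[0,75,2.5,0,0],[0,112,3.7,0,0],[0,150,5,0,0],[0,188,6.3,0,0],[0,226,7.6,0,0],[0,264,8.9,0,0],[0,302,10.1,0,0],[0,338,11.3,0,0]]';python3 -m pendant '[[0,34,1.2,0,0],[0,62,2.1,0,0],[0,84,2.9,0,0],[0,98,3.4,0,0],[0,105,3.6,0,0],[0,108,3.7,0,0],[0,108,3.7,0,0],[0,108,3.7,0,0],[0,108,3.7,0,0],[0,108,3.7,0,0]]'
python3 - <<'E'
from h import *
d,C=shot("wrist","w6");go([485.65,220.8,178])
W=cloud(d,C);np.savez("w6.npz",W=W,C=C,im=d["image"],K=d["camera_matrix"],dist=d["dist"])
p=pose()[1]
m=np.isfinite(W[...,2])&(np.hypot(W[...,0]-p[0],W[...,1]-p[1])<20)&(W[...,2]>p[2]-90)&(W[...,2]<p[2]-35)
for h in range(-85,-35,5):
    k=m&(W[...,2]>p[2]+h)&(W[...,2]<p[2]+h+5)
    if k.sum()>5:
        q=(W[k]-p)@pose()[0];print(h,k.sum(),q.min(0),q.max(0))
E
```

```text
time: 10.9
tcp_pos: [511.9, 119.2, 208.5]
eef_rot: [0.591, 0.806, -0.001, -0.001]
contact_force: [-0.0, 0.4, -1.5]
grip_width: 18.0
time: 11.9
tcp_pos: [485.5, 220.6, 209.6]
eef_rot: [0.592, 0.806, 0.0, 0.0]
contact_force: [0.2, -0.0, -1.3]
grip_width: 18.0
tcp [485.48 220.71 209.64] yaw x 107.43 shift [ 0.03  0.19 31.64] t 11.95 F [ 0.48 -0.36 -1.95] w 17.79356391344802
-80 8 [ 2.92 -5.64 75.63] [ 6.31  5.76 76.98]
-75 48 [-0.58 -6.88 70.  ] [ 6.72  6.93 74.94]
-70 40 [ 0.18 -6.74 65.02] [ 6.72  6.77 69.89]
-65 46 [ 0.58 -6.63 60.08] [ 6.78  6.66 64.84]
-60 47 [ 0.2  -7.05 55.17] [ 6.85  6.48 59.79]
-55 50 [ 0.75 -6.94 50.13] [ 6.74  6.28 54.89]
-50 57 [-0.18 -6.84 45.38] [ 6.64  6.68 49.95]
-45 55 [-0.05 -7.21 40.18] [ 6.92  6.6  44.91]
-40 62 [ 0.21 -7.15 35.4 ] [ 6.93  6.48 39.99]
```

View pics/w6.png

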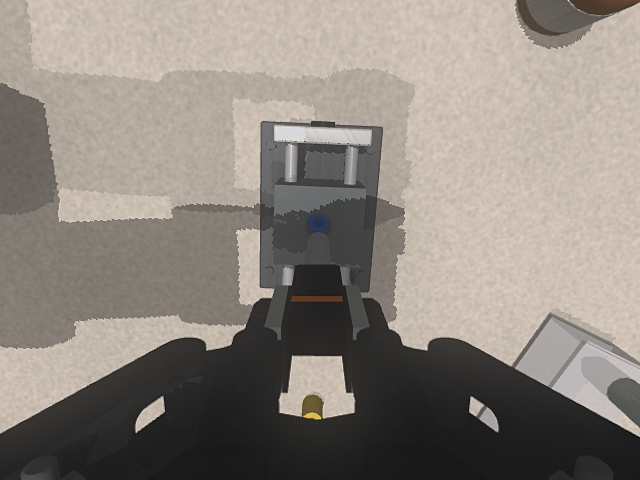

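```bash
python3 - <<'E'
from h import *
z=np.load("w6.npz");W,C,im=z["W"],z["C"],z["im"];d=dict(camera_matrix=z["K"],dist=z["dist"])
Rm,p,s=pose()
hsv=cv2.cvtColor(im,cv2.COLOR_RGB2HSV);b=(hsv[...,0]>100)&(hsv[...,0]<130)&(hsv[...,1]>120);b[:200]=0;b[245:]=0;b[:,:295]=0;b[:,345:]=0
v,u=np.nonzero(b);print(u.min(),u.max(),v.min(),v.max())
q=(W[b]-p)@Rm;print("blue z",np.nanmedian(W[b][:,2]))
for h in(79,):print((onplane(d,C,[[u.min(),v.mean()],[u.max(),v.mean()],[u.mean(),v.min()]],h)-p)@Rm)
q=(W-p)@Rm;m=np.abs(W[...,2]-92)<2.5
m&=(np.abs(q[...,0])<45)&(np.abs(q[...,1])<45)
n,l,st,c=cv2.connectedComponentsWithStats(m.astype(np.uint8))
for i in range(1,n):
    if st[i,4]>200:
        k=l==i;print(st[i],W[k][:,2].mean(),np.percentile(q[k],[0.5,99.5],axis=0))
        P=W[k];r=cv2.minAreaRect(P[:,:2].astype(np.float32));print(r,(np.r_[r[0],92]-p)@Rm)
x=im[170:300,250:390];cv2.imwrite("pics/w6c.png",cv2.resize(x,None,fx=4,fy=4,interpolation=cv2.INTER_CUBIC)[:,:,::-1])
E
```

```text
308 328 215 231
blue z 77.05268482864358
[[ -0.6   -7.43 130.63]
 [ -0.6    7.95 130.64]
 [  6.18   0.51 130.64]]
[ 273  184   93   84 5984] 91.95408785770127 [[-29.98 -32.64 115.93]
 [ 30.58  33.41 119.59]]
((485.8984069824219, 220.82467651367188), (66.14842987060547, 60.207237243652344), 14.88361644744873) [ -0.02   0.42 117.64]
```

View pics/w6c.png

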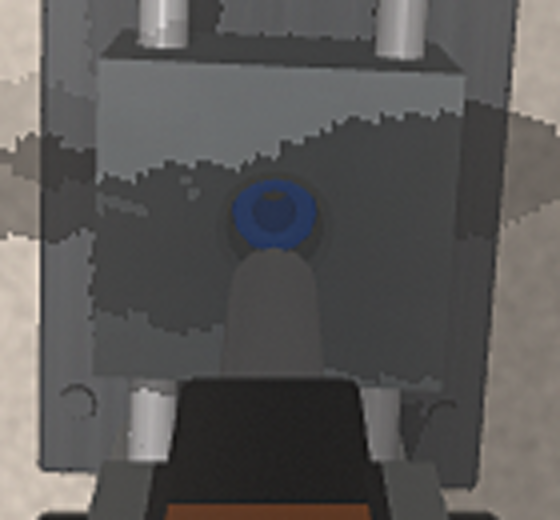

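```bash
python3 -m pendant '[[0,0.1,0.2,4,0],[0,0.2,0.4,10,0],[0,0.2,0.4,17,0],[0,0.2,0.4,24,0],[0,0.2,0.4,29,0],[0,0.2,0.4,33,0],[0,0.2,0.4,35,0],[0,0.2,0.4,35,0],[0,0.2,0.4,35,0],[0,0.2,0.4,35,0]]'
python3 - <<'E'
from h import *
Rm,p,s=pose();d,C=shot("wrist","w7");go([485.9,220.82,p[2]])
E
```

```text
time: 12.95
tcp_pos: [485.8, 221.5, 174.9]
eef_rot: [0.591, 0.806, 0.0, 0.0]
contact_force: [0.2, 0.4, -1.9]
grip_width: 18.2
tcp [485.75 221.52 174.88] yaw x 107.48 shift [-0.71 -0.07 -0.03] t 13.0 F [ 0.58  0.25 -1.27] w 17.784330067026648
```

View pics/w7.png

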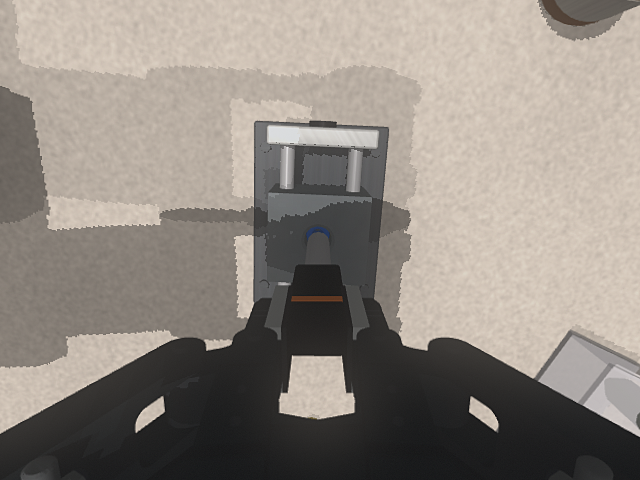

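Tip is at about 97 mm, directly over the bore: the shank ends at (318,235) with the blue ring behind it. Feeling downward at 6 mm/s.

```bash
python3 -m pendant '[[0,-0.2,0,0.6,0],[0,-0.4,0,1.2,0],[0,-0.4,0,1.8,0],[0,-0.4,0,2.4,0],[0,-0.4,0,3,0],[0,-0.4,0,3.6,0],[0,-0.4,0,4.2,0],[0,-0.4,0,4.8,0],[0,-0.4,0,5.4,0],[0,-0.4,0,6,0]]'
```

```text
time: 14.0
tcp_pos: [485.7, 221.1, 168.6]
eef_rot: [0.591, 0.806, 0.0, -0.0]
contact_force: [0.4, -0.1, -1.5]
grip_width: 17.7
```

```bash
python3 -m pendant '[[0,0,0,0.6,0],[0,0,0,1.2,0],[0,0,0,1.8,0],[0,0,0,2.4,0],[0,0,0,3,0],[0,0,0,3.6,0],[0,0,0,4.2,0],[0,0,0,4.8,0],[0,0,0,5.4,0],[0,0,0,6,0]]'; python3 -c "
from h import *
go([485.9,220.82,165])"
```

```text
time: 15.0
tcp_pos: [485.7, 221.1, 162.6]
eef_rot: [0.591, 0.806, 0.0, 0.0]
contact_force: [0.1, -0.0, -1.7]
grip_width: 17.7
tcp [485.72 221.1  162.56] yaw x 107.48 shift [-0.32  0.08 -2.44] t 15.0 F [ 0.09 -0.02 -1.65] w 17.74767447776644
```

```bash
python3 -m pendant '[[0,0,0,0.8,0],[0,0,0,1.8,0],[0,0,0,2.8,0],[0,0,0,3.8,0],[0,0,0,4.8,0],[0,0,0,5.8,0],[0,0,0,6.8,0],[0,0,0,7.8,0],[0,0,0,8.8,0],[0,0,0,9.8,0]]'
```

```text
time: 16.0
tcp_pos: [486.0, 221.2, 154.0]
eef_rot: [0.591, 0.806, 0.001, 0.0]
contact_force: [-3.0, -0.8, 8.0]
grip_width: 17.7
```

```bash
python3 -m pendant '[[0,0,0,1.1,0],[0,0,0,2.2,0],[0,0,0,3.3,0],[0,0,0,4.4,0],[0,0,0,5.5,0],[0,0,0,6.6,0],[0,0,0,7.7,0],[0,0,0,8.8,0],[0,0,0,9.9,0],[0,0,0,11,0]]'; python3 -c "
from h import *
go([485.9,220.82,165])"
```

```text
time: 17.0
tcp_pos: [486.1, 221.2, 143.2]
eef_rot: [0.591, 0.806, 0.001, 0.001]
contact_force: [-1.7, -2.1, 8.7]
grip_width: 18.1
tcp [486.07 221.22 143.21] yaw x 107.48 shift [ -0.33  -0.25 -21.79] t 17.0 F [-1.72 -2.12  8.68] w 18.101950549617914
```

```bash
python3 -m pendant '[[0,0,0,1.1,0],[0,0,0,2.2,0],[0,0,0,3.3,0],[0,0,0,4.4,0],[0,0,0,5.5,0],[0,0,0,6.6,0],[0,0,0,7.7,0],[0,0,0,8.8,0],[0,0,0,9.9,0],[0,0,0,11,0]]'
```

```text
time: 18.0
tcp_pos: [486.1, 221.2, 132.2]
eef_rot: [0.591, 0.806, 0.001, 0.001]
contact_force: [-3.2, -0.7, 8.6]
grip_width: 17.8
```

```bash
python3 -m pendant '[[0,0,0,1.1,0],[0,0,0,2.2,0],[0,0,0,3.3,0],[0,0,0,4.4,0],[0,0,0,5.5,0],[0,0,0,6.6,0],[0,0,0,7.7,0],[0,0,0,8.8,0],[0,0,0,9.9,0],[0,0,0,11,0]]'; python3 -c "
from h import *
go([485.9,220.82,165])"
```

```text
time: 19.0
tcp_pos: [486.1, 221.2, 121.1]
eef_rot: [0.591, 0.806, 0.001, 0.0]
contact_force: [-2.6, -0.7, 8.0]
grip_width: 18.1
tcp [486.07 221.22 121.13] yaw x 107.48 shift [ -0.33  -0.22 -43.87] t 19.0 F [-2.64 -0.71  8.04] w 18.145461090530002
```

```bash
python3 -m pendant '[[0,0,0,0.6,0],[0,0,0,1.2,0],[0,0,0,1.8,0],[0,0,0,2.3,0],[0,0,0,2.7,0],[0,0,0,3.1,0],[0,0,0,3.4,0],[0,0,0,3.7,0],[0,0,0,4,0],[0,0,0,4.2,0]]'; python3 -c "
from h import *
go([485.9,220.82,115.8])"
```

```text
time: 20.0
tcp_pos: [486.1, 221.2, 116.7]
eef_rot: [0.591, 0.806, 0.001, 0.0]
contact_force: [-2.3, -0.5, 5.9]
grip_width: 18.3
tcp [486.05 221.22 116.71] yaw x 107.48 shift [-0.34 -0.27  0.91] t 20.0 F [-2.26 -0.55  5.92] w 18.309099253609975
```

```bash
python3 -m pendant '[[0,0,0,0.1,0],[0,0,0,0.2,0],[0,0,0,0.3,0],[0,0,0,0.4,0],[0,0,0,0.5,0],[0,0,0,0.6,0],[0,0,0,0.7,0],[0,0,0,0.7,0],[0,0,0,0.7,0],[0,0,0,0.7,0]]'; python3 -c "
from h import *
go([485.9,220.82,115.8])"
```

```text
time: 21.0
tcp_pos: [486.0, 221.2, 115.9]
eef_rot: [0.591, 0.806, 0.001, 0.0]
contact_force: [-1.9, -0.9, 5.7]
grip_width: 18.0
tcp [486.02 221.22 115.92] yaw x 107.48 shift [-0.35 -0.24  0.12] t 21.0 F [-1.89 -0.93  5.67] w 17.971551296558424
```

```bash
python3 -m pendant '[[0,0,0,0.1,0],[0,0,0,0.2,0],[0,0,0,0.3,0],[0,0,0,0.4,0],[0,0,0,0.5,0],[0,0,0,0.5,0],[0,0,0,0.5,0],[0,0,0,0.5,0],[0,0,0,0.5,0],[0,0,0,0.5,0]]'; python3 -c "
from h import *
go([485.9,220.82,115.8])"
```

```text
time: 22.0
tcp_pos: [486.1, 221.2, 115.8]
eef_rot: [0.591, 0.806, 0.001, 0.001]
contact_force: [-1.8, -1.3, 9.1]
grip_width: 17.8
tcp [486.09 221.24 115.81] yaw x 107.48 shift [-0.34 -0.31  0.01] t 22.0 F [-1.76 -1.27  9.1 ] w 17.82517501898605
```

The hard stop was felt at TCP 115.8 mm, exactly the predicted height, so the sleeve is standing on the base plate. Retracting straight up.

```bash
python3 -m pendant '[[0,0,0,-2,0],[0,0,0,-8,0],[0,0,0,-18,0],[0,0,0,-30,0],[0,0,0,-42,0],[0,0,0,-54,0],[0,0,0,-66,0],[0,0,0,-78,0],[0,0,0,-88,0],[0,0,0,-94,0]]';  python3 - <<'E'
from h import *
d,C=shot("wrist","w8");go([605.15,-208.85,210])
W=cloud(d,C);Rm,p,s=pose()
for h in range(-80,-35,10):
    k=np.isfinite(W[...,2])&(np.hypot(W[...,0]-p[0],W[...,1]-p[1])<20)&(W[...,2]>p[2]+h)&(W[...,2]<p[2]+h+10)
    if k.sum()>5:
        q=(W[k]-p)@Rm;print(h,k.sum(),q.min(0),q.max(0))
E
```

```text
time: 23.0
tcp_pos: [486.0, 221.2, 209.6]
eef_rot: [0.591, 0.806, 0.001, 0.0]
contact_force: [-0.2, 0.3, -1.4]
grip_width: 18.2
tcp [486.33 221.3  210.2 ] yaw x 107.48 shift [-445.98  -15.87    0.16] t 23.05 F [ 0.51  0.23 -1.97] w 18.067347021548056
-80 53 [ 0.49 -7.33 70.12] [ 6.74  5.88 77.66]
-70 87 [ 0.07 -7.13 60.01] [ 6.83  6.4  69.97]
-60 104 [ 0.32 -7.5  50.25] [ 6.9   6.13 59.96]
-50 113 [-0.21 -7.68 40.04] [ 7.05  6.21 49.97]
-40 130 [ 0.63 -7.47 30.06] [ 7.    6.04 39.99]
```

View pics/w8.png

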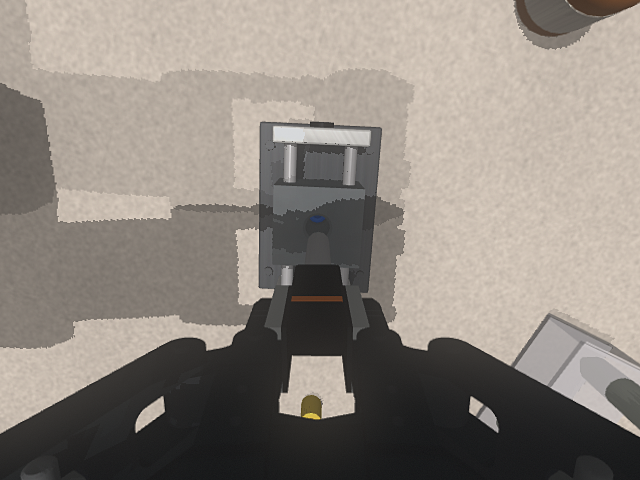

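```bash
python3 -m pendant '[[0,-15,-0.5,0,0],[0,-40,-1.4,0,0],[0,-75,-2.7,0,0],[0,-112,-4,0,0],[0,-150,-5.3,0,0],[0,-188,-6.7,0,0],[0,-226,-8,0,0],[0,-264,-9.4,0,0],[0,-302,-10.7,0,0],[0,-338,-12,0,0]]';python3 -m pendant '[[0,-34,-1.2,0,0],[0,-62,-2.2,0,0],[0,-84,-3,0,0],[0,-98,-3.5,0,0],[0,-105,-3.7,0,0],[0,-108,-3.8,0,0],[0,-108,-3.8,0,0],[0,-108,-3.8,0,0],[0,-108,-3.8,0,0],[0,-108,-3.8,0,0]]'
python3 - <<'E'
from h import *
d,C=shot("wrist","w9");go([605.15,-208.85,210]);Rm,p,s=pose()
W=cloud(d,C);q=(W-p)@Rm;im=d["image"]
for h in range(-80,-35,10):
    k=np.isfinite(W[...,2])&(np.hypot(q[...,0],q[...,1])<20)&(W[...,2]>p[2]+h)&(W[...,2]<p[2]+h+10)
    if k.sum()>5:
        a=q[k];print(h,k.sum(),a.min(0),a.max(0))
m=(np.abs(W[...,2]-52)<2.5)&(np.abs(q[...,0])<55)&(np.abs(q[...,1])<55)
P=W[m];r=cv2.minAreaRect(P[:,:2].astype(np.float32));print(m.sum(),r,(np.r_[r[0],52]-p)@Rm)
x=im[160:300,240:400];cv2.imwrite("pics/w9c.png",cv2.resize(x,None,fx=4,fy=4,interpolation=cv2.INTER_CUBIC)[:,:,::-1])
E
```

```text
time: 24.05
tcp_pos: [575.4, -107.5, 207.6]
eef_rot: [0.592, 0.806, -0.0, -0.001]
contact_force: [1.8, 0.5, -2.5]
grip_width: 18.0
time: 25.05
tcp_pos: [604.6, -208.4, 208.6]
eef_rot: [0.591, 0.807, 0.0, 0.0]
contact_force: [-0.2, -0.2, -1.2]
grip_width: 18.3
tcp [ 604.62 -208.55  208.6 ] yaw x 107.51 shift [-0.45  0.42 -1.4 ] t 25.1 F [ 0.14 -0.08 -0.7 ] w 18.087353750975968
-80 49 [ 0.26 -6.92 70.55] [ 7.08  6.36 77.34]
-70 91 [-0.04 -7.11 60.08] [ 7.1   6.87 69.89]
-60 97 [ 0.67 -6.99 50.05] [ 7.05  6.53 59.83]
-50 114 [-0.27 -7.26 40.11] [ 7.2   6.7  49.85]
-40 128 [ 0.72 -7.13 30.04] [ 7.2   6.44 39.84]
5061 ((605.4537353515625, -208.96395874023438), (64.09757995605469, 64.52803039550781), 13.280223846435547) [ -0.64   0.64 156.6 ]
```

View pics/w9c.png

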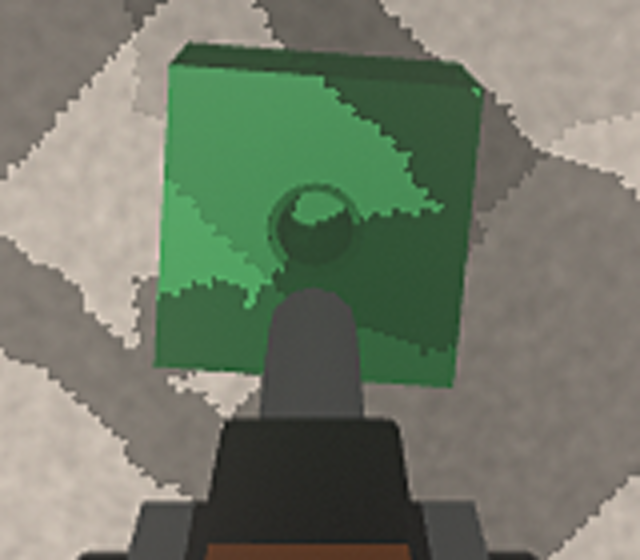

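```bash
python3 -m pendant '[[0,-0.3,0.3,5,0],[0,-0.6,0.6,14,0],[0,-0.6,0.6,26,0],[0,-0.6,0.6,38,0],[0,-0.6,0.6,50,0],[0,-0.6,0.6,60,0],[0,-0.6,0.6,68,0],[0,-0.6,0.6,72,0],[0,-0.6,0.6,72,0],[0,-0.6,0.6,72,0]]'
python3 - <<'E'
from h import *
d,C=shot("wrist","w10");go([605.15,-208.85,84.9]);Rm,p,s=pose()
W=cloud(d,C);q=(W-p)@Rm;im=d["image"]
for h in range(-80,-35,10):
    k=np.isfinite(W[...,2])&(np.hypot(q[...,0],q[...,1])<20)&(W[...,2]>p[2]+h)&(W[...,2]<p[2]+h+10)
    if k.sum()>5:
        a=q[k];print(h,k.sum(),a.min(0),a.max(0))
m=(np.abs(W[...,2]-52)<2.5)&(np.abs(q[...,0])<55)&(np.abs(q[...,1])<55)
P=W[m];r=cv2.minAreaRect(P[:,:2].astype(np.float32));print(m.sum(),r,(np.r_[r[0],52]-p)@Rm)
E
```

```text
time: 26.1
tcp_pos: [605.6, -209.6, 136.8]
eef_rot: [0.591, 0.806, 0.0, 0.0]
contact_force: [0.5, -0.6, -1.4]
grip_width: 17.9
tcp [ 605.71 -209.61  137.01] yaw x 107.48 shift [ 0.93 -0.35 52.11] t 26.15 F [-0.24  0.67 -2.02] w 17.5757116993198
-80 51 [ 0.42 -7.05 70.22] [ 6.92  6.21 76.51]
-70 88 [-0.18 -6.86 60.05] [ 7.    6.72 69.87]
-60 99 [ 0.16 -7.24 50.02] [ 6.98  6.43 59.98]
-50 114 [ 0.02 -7.39 40.07] [ 6.9   6.5  49.84]
-40 127 [ 0.68 -7.18 30.15] [ 7.18  6.31 39.9 ]
7463 ((605.4688110351562, -208.96774291992188), (64.06834411621094, 64.36508178710938), 13.313947677612305) [ 0.75 -0.12 85.01]
```

```bash
python3 -m pendant '[[0,0.4,0,0,0],[0,0.7,-0.1,0.6,0],[0,0.7,-0.1,1.5,0],[0,0.7,-0.1,3,0],[0,0.7,-0.1,4.5,0],[0,0.7,-0.1,6,0],[0,0.7,-0.1,7.5,0],[0,0.7,-0.1,9,0],[0,0.7,-0.1,10.5,0],[0,0.7,-0.1,12,0]]'
python3 -c "
from h import *
go([605.15,-208.85,84.9])"
```

```text
time: 27.15
tcp_pos: [605.0, -208.8, 124.2]
eef_rot: [0.591, 0.806, 0.0, -0.0]
contact_force: [-0.4, -0.1, -2.7]
grip_width: 18.0
tcp [ 605.02 -208.81  124.23] yaw x 107.47 shift [-0.08  0.11 39.33] t 27.15 F [-0.39 -0.08 -2.68] w 17.97251026092741
```

Tip is about 6 mm into the hole with no contact force. Continuing down.

```bash
python3 -m pendant '[[0,0,0,2,0],[0,0,0,5,0],[0,0,0,8,0],[0,0,0,11,0],[0,0,0,14,0],[0,0,0,17,0],[0,0,0,20,0],[0,0,0,22,0],[0,0,0,23,0],[0,0,0,24,0]]'
python3 -c "
from h import *
go([605.15,-208.85,84.9])"
```

```text
time: 28.15
tcp_pos: [605.1, -208.8, 100.4]
eef_rot: [0.591, 0.806, 0.0, 0.0]
contact_force: [0.5, 0.9, -1.0]
grip_width: 18.0
tcp [ 605.07 -208.8   100.35] yaw x 107.48 shift [-0.07  0.06 15.45] t 28.15 F [ 0.53  0.91 -0.96] w 17.96173568286709
```

```bash
python3 -m pendant '[[0,0,0,2,0],[0,0,0,4,0],[0,0,0,6,0],[0,0,0,8,0],[0,0,0,9.5,0],[0,0,0,11,0],[0,0,0,12,0],[0,0,0,13,0],[0,0,0,13.6,0],[0,0,0,14.2,0]]'
python3 -m pendant '[[0,0,0,0.3,0],[0,0,0,0.6,0],[0,0,0,0.8,0],[0,0,0,1,0],[0,0,0,1.2,0],[0,0,0,1.4,0],[0,0,0,1.4,0],[0,0,0,1.4,0],[0,0,0,1.4,0],[0,0,0,1.4,0]]'
python3 -c "
from h import *
go([605.15,-208.85,84.9])"
```

```text
time: 29.15
tcp_pos: [605.1, -208.8, 86.2]
eef_rot: [0.591, 0.806, 0.0, 0.0]
contact_force: [0.3, -0.4, -1.9]
grip_width: 18.3
time: 30.15
tcp_pos: [605.1, -208.9, 85.0]
eef_rot: [0.591, 0.806, 0.0, 0.0]
contact_force: [-0.2, -0.3, 2.8]
grip_width: 17.7
tcp [ 605.12 -208.86   85.  ] yaw x 107.48 shift [0.01 0.03 0.1 ] t 30.15 F [-0.22 -0.26  2.79] w 17.661799527318333
```

The rod is seated, with the floor felt at TCP 85.0 mm against the 84.9 mm reference. Releasing and lifting away.

```bash
python3 -m pendant '[[0.3,0,0,0,0],[0.4,0,0,0,0],[0.5,0,0,0,0],[0.6,0,0,0,0],[0.8,0,0,0,0],[1,0,0,0,0],[1,0,0,0,0],[1,0,0,0,0],[1,0,0,0,0],[1,0,0,0,0]]' 
python3 -m pendant '[[1,0,0,-4,0],[1,0,0,-12,0],[1,0,0,-25,0],[1,0,0,-40,0],[1,0,0,-60,0],[1,0,0,-85,0],[1,0,0,-110,0],[1,0,0,-130,0],[1,0,0,-145,0],[1,0,0,-150,0]]'
python3 - <<'E'
from h import *
d,C=shot("wrist","w11");go([605.15,-208.85,84.9]);Rm,p,s=pose()
W=cloud(d,C)
for lo,hi in((48,56),(121,133)):
    m=(W[...,2]>lo)&(W[...,2]<hi)&(np.abs(W[...,0]-605)<50)&(np.abs(W[...,1]+209)<50)
    P=W[m];print(m.sum(),cv2.minAreaRect(P[:,:2].astype(np.float32)),np.median(P[:,2]))
t,_=shot("top","top1");sc,_=shot("scene","scene1")
for n in["spare","tube_rack","amber","beaker","jar","carton","spatula"]:
    r=finder.pinpoint(t,n);print(n,[(np.round(x["at"],0).tolist(),round(x["conf"],2)) for x in r[:1]])
E
```

```text
time: 31.15
tcp_pos: [605.0, -208.8, 84.8]
eef_rot: [0.591, 0.806, 0.0, -0.0]
contact_force: [-0.3, 0.5, 0.3]
grip_width: 85.6
time: 32.15
tcp_pos: [605.8, -209.2, 238.2]
eef_rot: [0.591, 0.806, 0.0, 0.002]
contact_force: [0.4, -0.4, 0.3]
grip_width: 85.2
tcp [ 605.72 -209.11  237.71] yaw x 107.48 shift [  0.86  -0.96 152.8 ] t 32.2 F [-0.53 -0.14  0.68] w 85.28753665026866
3930 ((605.5249633789062, -208.98294067382812), (64.08509063720703, 64.36131286621094), 13.261838912963867) 51.94657236571308
781 ((605.263671875, -208.727294921875), (19.852291107177734, 20.468379974365234), 17.072656631469727) 126.8310141817891
spare [([545.0, 10.0, 3.0], 0.4)]
tube_rack [([769.0, 92.0, -1.0], 0.79)]
amber [([619.0, 451.0, -1.0], 0.96)]
beaker [([763.0, -79.0, -5.0], 0.55)]
jar [([638.0, -427.0, -4.0], 0.61)]
carton [([362.0, 441.0, 1.0], 0.7)]
spatula [([402.0, -401.0, -3.0], 0.73)]
```

View pics/w11.png

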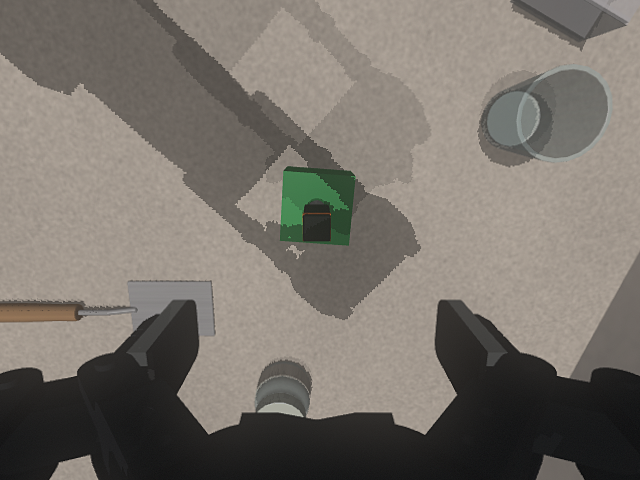

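View pics/scene1.png

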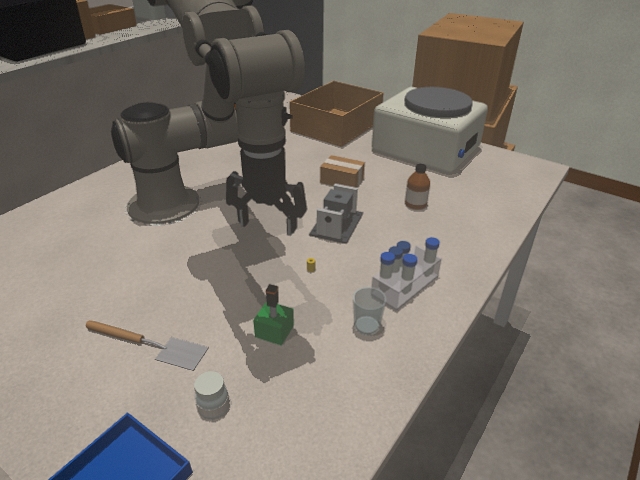

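The rod stands in its holder with its top at 126.8 mm, the same as at the start, and the gripper is well clear. In the scene view the stand, at (337,215), looks unchanged. Handing in.

```bash
python3 -c "
from rig import ticket
print(ticket.hand_in())"
```

```text
the job is handed in; nothing more can be done
None
```

The sleeve is pushed out and standing on the base plate, and the rod is back in its holder. I handed the job in at about 32 s of the 72 s limit; the hand-in gave no verdict.

- **Finding the bore:** I located it by eye with the wrist camera, at about (486, 221) mm, with the block roughly 4.5 mm off the stand's centre. The rod went in without touching the rim.
- **Pushing:** The sleeve moved down at 10–11 mm/s. The tool force read at most about 9 N, roughly 10–11 N on the sleeve after allowing for the rod's weight. I pressed slowly until I felt the hard stop at TCP 115.8 mm, exactly the height predicted for travel 0.048.
- **Rod in holder:** The floor of the hole was felt at TCP 85.0 mm, against 84.9 mm when I first gripped the rod. After release the grip top measured 126.8 mm, the same as at the start, and its centre was within 0.4 mm of the holder's centre.
- **Other things:** The top camera put every bystander within about 5 mm of its starting place, which is about the detector's own error. The gripper was well clear of everything.

After the push I checked the sleeve's position only by the felt stop and one wrist picture showing it deeper in the bore. I did not take a picture from below the block. No check failed or disagreed.

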